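Pry the battery cover of the test instrument's battery box

TASK

The big battery box needs a new battery. Take the flat pry tool, slide its blade into the notch under the near edge of that box's snap-fit cover and push the tool's handle down, so that the blade levers the edge up until it snaps past its catches and stays up; then draw the blade out and lay the tool down on the desk. Touch the cover with the tool only, leave it on its box, and do not touch the smaller adapter box.

Things in the scene. Friction and masses are not known exactly. Their poses are not given: they have to be found in the camera images.
- pry_tool: Flat pry tool, 165 mm long, 0.11 kg: bare steel blade 18 mm wide, 3 mm thick, 75 mm long, then a black square handle 90 mm long, 22 x 22 mm, centred on the blade's line. Origin: middle of the blade's tip; x points out of the tip, so the handle spans x = -75 to -165 mm; z up. Lies flat, origin 11 mm above the desk. Grip firmly across its width near its front.
- battery_box: The big light-grey box, fixed: 120 mm deep (x), 150 wide (y), rim 84 high. Origin: centre of its underside, x to its far side. Its 14 mm thick near rim (x = -60 to -46) has a notch at y = 0, open above and in front: 54 wide, floor 69 high; the floor's outer edge is the fulcrum. Behind it, under the cover (underside 80 high), the box is hollow from 40 high up, to x = 34, 97 wide.
- battery_cover: Ribbed dark-grey cover in the big box's top, 90 mm deep, 110 wide, 4 thick, loose. Origin: underside, middle of near edge; x to its far edge, tucked under a lip (the hinge). Shut: at x -45, z 80 mm in the box's frame. Sprung steel catches hook over both sides; about 8 N from below frees it: raised 9 mm it stays up. A tip 45 mm under it, tool tilted 18 degrees about the fulcrum, does it.
- adapter_box: The smaller light-grey box, a bystander, fixed: 100 mm deep, 100 wide, rim 84 high, with a smaller ribbed dark cover (72 x 69) and a smaller notch (36 wide). Origin: centre of its underside, axes as the big box's. It stands on the other side of the desk from the big box; which is left and which right changes.
Things that resemble listed ones, but are neither listed nor needed, are in the scene too. Leave any red look-alike of the battery_box alone. Leave any orange look-alike of the pry_tool alone.

How it is judged (in metres and radians):
On the way, in this order (a step that is already met when the one before it is completed fails the run):
1. the tool's blade is in the big box's notch, its tip at least 10 mm under the shut cover (x of pry_tool in the frame of battery_box between -0.035 and 0.04 m and y of pry_tool in the frame of battery_box between -0.035 and 0.035 m and z of pry_tool in the frame of battery_box between 0.05 and 0.083 m and z of battery_cover in the frame of battery_box below 0.084 m), for 0.1 s.
2. the blade, still under the cover and tilted by at least 8 degrees, has levered the cover's near edge up by at least 7 mm (z of battery_cover in the frame of battery_box above 0.087 m and x of pry_tool in the frame of battery_box between -0.045 and 0.045 m and angle between pry_tool's own z axis and vertical above 0.14 rad), for 0.1 s.
At the end, for the whole second after the job is handed in: The big box's cover is still on its box, at rest, with its near edge at least 7 mm higher than when shut; the pry tool lies at rest on the desk (its tip lower than 25 mm), released (z of battery_cover in the frame of battery_box between 0.087 and 0.12 m and x of battery_cover in the frame of battery_box between -0.08 and -0.01 m and linear speed of each of battery_cover, pry_tool below 0.02 m/s and height (world z) of pry_tool below 0.025 m); the robot touches nothing.
It fails at once if the gripper or arm presses on the cover (contact force between any of the fingers, the arm and battery_cover above 1 N).
It fails at once if the robot or the tool presses on the adapter box (contact force between any of the fingers, the arm, pry_tool and adapter_box above 2 N).
It also fails if it takes over 48 s, if anything falls off the work surface, if the arm or the gripper's body presses on something with over 40 N, if the wrist force passes 120 N, or if a joint passes its speed limit or range.

ROBOT

A 6-joint arm with a two-finger parallel gripper is mounted at the origin on the work surface. World frame = base frame: x ahead of the robot, y to its left, z up, the work surface at z = 0. Lengths are in m, angles in degrees, forces in N, time in s.
With the tool pointing down it reaches from about 0.375 to 0.9 m from the base axis. Payload 3.1 kg.
Tool frame: the origin (TCP) lies at the very end of the fingers, on their centre line; the grasp point (between the pads) lies 19 mm behind it; z points along the fingers, y is the line along which they close (so a half turn about z gives the same grasp; the last joint's range is limited). The gripper opens to 87 mm and grips with 3 to 60 N. Pads are 19 mm wide; open, the fingers measure 117 mm over their backs; the gripper's body (75 mm by 190 mm) begins 51 mm behind the grasp point.
Start: joints at [-85.399, 30.224, 82.088, -0, 67.689, -10.227], TCP at [0.16, -0.604, 0.198] pointing down, gripper open.
Joint ranges: [-176.69, 176.69], [-43.24, 126.21], [12.49, 139.97], [-82, 262], [0, 151.66], [-163.58, 163.58]. Speed limits (degrees/s): [159.86, 159.86, 180, 180, 180, 180].

INTERFACE

Orientations are given as a 3x3 rotation matrix whose columns are the frame's x, y, z axes.
In Python, from rig import bot, imaging gives the robot as it stands.
- The arm moves only by the tool drive_tool, never from a script. Its argument "deltas" is text: rows parted by semicolons, each of 5 numbers parted by spaces: the finger opening in mm, from 0 to 87, then the shift along the world's x, y, z in mm, then the turn about the world's z in rad. In form: jaw dx dy dz twist; .... A call has 1 to 12 rows; each row is the pose to reach, as a shift and turn from the pose commanded when the call began; what a row does not reach only later rows make up. A row lasts 1/10 s, in which the tool goes at most 50 mm and 8.59 degrees, less where a joint would pass 70% of its speed; a pose out of reach is approached as far as the arm can. A call with a gripper value outside its range is refused whole. The fingers move at their own pace and stop on an object; the grip force is fixed at half the most. Time passes only in rows, so rows that repeat a pose let the fingers close. It gives the time, the measured TCP pose, the force, the opening and the grip force at its end, in the units of the state.
- bot.read_state(): the state, without advancing time (a new reading comes with each control period).
- imaging.capture(name): name is "scene" or "top"; returns the picture (384x512x3 uint8, red, green, blue); there is no depth.
- imaging.camera_model(name): a dict with "fx", "fy", "cx", "cy" (pixels), "dist" ([k1, k2, p1, p2, k3] as OpenCV has them; the pictures are not rectified), "T" (4x4, takes a point from camera to world coordinates). Camera axes: x right, y down, z forward; pixel columns grow to the right and rows downward; lengths in m; the calibration is good to about 2 mm. A picture is of the moment at which its call begins. camera_model takes no time and is no camera call.
- bot.hand_in(): hands the job in; it is judged then, once.
The state is a dict: "time_s": time; "joint_positions": joint angles; "qvel": joint speeds; "tau": joint torques, N m; "position": TCP position; "tcp_rot": TCP orientation; "force": force on the tool from outside, world axes, zero at the start; "moment": the same for the moment, N m; "opening": opening from 0.0 (shut) to 1.0 (fully open); "grasp_force": force on a finger pad.
Only numpy, scipy, OpenCV 4.12 (cv2) and the standard library are available. Lean on these libraries where they do the work, as an engineer would, in place of code of your own. Each camera call takes 0.05 s, during which the arm holds its last target. There are 200 camera calls.

## Working session

There is one attempt and no reset: what is moved stays moved. The work goes in short steps, Python scripts to look and compute and a tool call to move; the robot and the scene stay as the last step left them, time stands still between calls to the robot, and variables do not carry over. Pictures are saved under pics/ and viewed, at most 10 in all, crops included, and the job is handed in when it is done.

Besides the shell and the picture viewer there is one more tool, called after ">>>" as name(argument=value, ...) on one line, values as JSON. drive_tool: Moves the arm, as the interface text tells. Its arguments: {"type":"object","properties":{"deltas":{"type":"string"}},"required":["deltas"]}

```bash
mkdir -p pics; ls
python3 - <<'E'
from rig import bot, imaging
import cv2,numpy as np
for n in("scene","top"):
    im=imaging.capture(n); cv2.imwrite(f"pics/{n}0.png",im[:,:,::-1]); m=imaging.camera_model(n); print(n,{k:np.round(v,4).tolist() for k,v in m.items()})
a=[cv2.imread(f"pics/{n}0.png") for n in("scene","top")]
s=bot.read_state(); print(s)
E
```

```text
pics
scene {'fx': 351.6406, 'fy': 351.6406, 'cx': 252.6838, 'cy': 194.5783, 'dist': [0.0004, 0.0, 0.0, 0.0, 0.0], 'T': [[0.3277, 0.4818, -0.8127, 1.2687], [0.9447, -0.1745, 0.2775, -0.2348], [-0.0081, -0.8588, -0.5123, 0.6025], [0.0, 0.0, 0.0, 1.0]]}
top {'fx': 481.6658, 'fy': 481.6658, 'cx': 254.2815, 'cy': 196.5312, 'dist': [0.0194, 0.0, 0.0, 0.0, 0.0], 'T': [[-0.0024, -0.9971, 0.0755, 0.3364], [-1.0, 0.0017, -0.0089, 0.0445], [0.0088, -0.0755, -0.9971, 1.3015], [0.0, 0.0, 0.0, 1.0]]}
{'time_s': 0.1, 'joint_positions': array([-8.53996362e+01,  3.02700049e+01,  8.21487321e+01,  2.20129557e-03,
        6.76891002e+01, -1.02251548e+01]), 'qvel': array([ 0.0375031 , -0.08220678, -0.08581469,  0.0316339 ,  0.07003325,
        0.01920341]), 'tau': array([ 4.94838696e-05, -4.40987062e+01, -1.77150536e+01,  6.34524389e-02,
        5.34180191e-02, -4.58953980e-05]), 'position': array([ 0.15992866, -0.60347273,  0.19671024]), 'tcp_rot': array([[ 9.66713284e-01,  2.55862100e-01, -1.15526126e-04],
       [ 2.55861860e-01, -9.66711528e-01,  1.87889930e-03],
       [ 3.69058683e-04, -1.84591565e-03, -9.99998228e-01]]), 'force': array([-0.26165267,  0.40788541, -1.56750499]), 'moment': array([-0.04815385,  0.02491033, -0.01970281]), 'grasp_force': 0.0, 'opening': 0.9998573196913569}
```

View pics/top0.png

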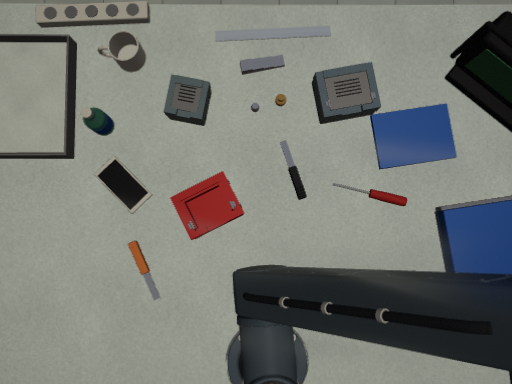

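View pics/scene0.png

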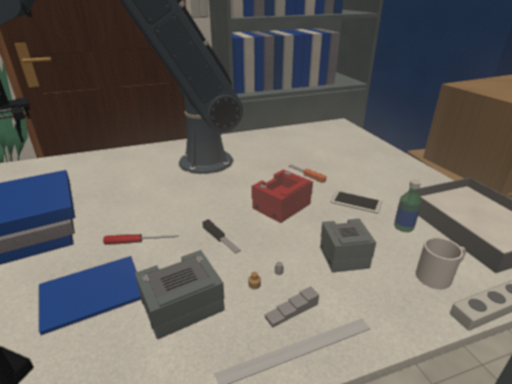

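The candidates in the top view are:
- **Tool:** the black-handled one at (293,170) fits. The orange one at (144,268) is the look-alike. The red screwdriver at (385,197) and the ruler at (272,33) are not it.
- **Box:** the big grey one at (347,92) fits. The smaller adapter box is at (188,98) and the red look-alike is at (207,205).

I'll check both choices in one close crop and measure them.

```bash
cat > h.py <<'E'
import numpy as np,cv2
from rig import bot,imaging
def ray(n,px):
    m=imaging.camera_model(n);K=np.array([[m['fx'],0,m['cx']],[0,m['fy'],m['cy']],[0,0,1]]);T=np.array(m['T'])
    u=cv2.undistortPoints(np.float64(px).reshape(-1,1,2),K,np.float64(m['dist']))[:,0]
    d=np.c_[u,np.ones(len(u))]@T[:3,:3].T
    return T[:3,3],d
def cast(n,px,z):
    o,d=ray(n,px); return o+d*((z-o[2])/d[:,2])[:,None]
def proj(n,P):
    m=imaging.camera_model(n);K=np.array([[m['fx'],0,m['cx']],[0,m['fy'],m['cy']],[0,0,1]]);T=np.linalg.inv(np.array(m['T']))
    return cv2.projectPoints(np.float64(P).reshape(-1,1,3),cv2.Rodrigues(T[:3,:3])[0],T[:3,3],K,np.float64(m['dist']))[0][:,0]
E
python3 - <<'E'
from h import *
im=cv2.imread('pics/top0.png')
g=cv2.cvtColor(im,cv2.COLOR_BGR2GRAY)
c=im[55:205,265:390]; cv2.imwrite('pics/crop.png',cv2.resize(c,None,fx=4,fy=4,interpolation=cv2.INTER_CUBIC)[:600,:])
roi=g[130:205,275:312]
for nm,mask in(("handle",roi<55),("all",roi<np.median(roi)-25)):
    n,l,st,ce=cv2.connectedComponentsWithStats(mask.astype(np.uint8)); k=1+np.argmax(st[1:,4])
    pts=np.argwhere(l==k)[:,::-1]+[275,130]
    r=cv2.minAreaRect(pts.astype(np.float32)); b=cv2.boxPoints(r); w=cast('top',b,0.022 if nm=="handle" else .011)
    print(nm,st[k,4],r,np.round(w*1000).tolist())
hsv=cv2.cvtColor(im,cv2.COLOR_BGR2HSV)
print(im[68,320],im[92,320],im[112,345],im[92,370],im[90,350],im[140,330],im[118,370])
E
```

```text
handle 267 ((296.9000244140625, 182.20001220703125), (33.203914642333984, 7.905694007873535), 71.56504821777344) [[510.0, -57.0, 22.0], [517.0, -77.0, 22.0], [433.0, -105.0, 22.0], [426.0, -85.0, 22.0]]
all 502 ((292.8500061035156, 169.55001831054688), (61.031951904296875, 9.486830711364746), 71.56504821777344) [[582.0, -34.0, 11.0], [590.0, -58.0, 11.0], [433.0, -109.0, 11.0], [424.0, -85.0, 11.0]]
[140 151 147] [88 83 74] [88 84 74] [74 78 82] [32 34 34] [144 154 150] [91 86 80]
```

View pics/crop.png

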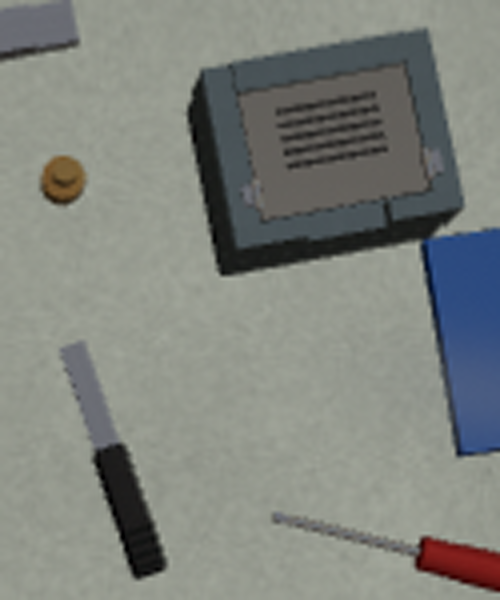

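The crop shows the black-handled tool with its tip at crop (73,346) and handle end at (150,572). The big box's rim corners are (203,70), (429,30), (463,205) and (235,250), and its notch is in the lower edge, about x 308–390.

Run:
```python
from h import *
f=lambda p:(np.float64(p)+.5)/4-.5+[265,55]
C=cast('top',f([(203,70),(429,30),(463,205),(235,250)]),.084)[:,:2]*1000  # far-left, far-right, near-right, near-left
print(C.round(1).tolist())
d=lambda i,j:np.linalg.norm(C[i]-C[j])
print('w',d(0,1),d(2,3),'d',d(0,3),d(1,2)); c=C.mean(0)
v1=C[0]-C[3]+C[1]-C[2]; v2=C[0]-C[1]+C[3]-C[2]
print('centre',c,'yaw',np.degrees([np.arctan2(v1[1],v1[0]),np.arctan2(-v2[0],v2[1])]))
N=cast('top',f([(308,238),(390,225)]),.084)*1000;print('notch',N.round(1).tolist())
t=cast('top',f([(73,346)]),.0125)[0]*1000;hf=cast('top',f([(111,446),(149,573)]),.022)*1000
print('tip',t,'handle',hf,'len',np.linalg.norm((t-hf[1])[:2]),np.linalg.norm((t-hf[0])[:2]),'yaw',np.degrees(np.arctan2(*(t-hf[1])[[1,0]])),np.degrees(np.arctan2(*(hf[0]-hf[1])[[1,0]])))
# scene view refine: tool check
```

```text
[[750.7, -125.1], [776.9, -271.7], [661.8, -291.4], [632.7, -144.4]]
w 148.88795611565334 149.8712373160316 d 119.52376914921754 116.72724364579311
centre [ 705.51187617 -208.11885194] yaw [ 9.4977216 10.67707  ]
notch [[640.5, -191.4, 84.0], [648.9, -244.2, 84.0]]
tip [584.25238383 -44.87135337  12.5       ] handle [[514.69066937 -69.21658272  22.        ]
 [429.3890623  -93.8459799   22.        ]] len 162.42278904157763 73.69886234549193 yaw 17.54925637524186 16.105179238808827
```

>>> drive_tool(deltas="87 24 38 30 0.005; 87 48 76 40 0.01; 87 72 114 40 0.015; 87 96 152 40 0.02; 87 120 190 40 0.025; 87 144 228 40 0.03; 87 168 266 40 0.035; 87 192 304 40 0.04; 87 216 342 40 0.047; 87 240 380 40 0.047; 87 264 418 40 0.047; 87 288 456 40 0.047")

```text
time_s: 1.3
position: [0.4485, -0.1463, 0.2374]
tcp_rot: [[0.954, 0.301, -0.0], [0.301, -0.954, 0.0], [-0.0, -0.0, -1.0]]
force: [1.3, -0.0, 0.3]
opening: 0.999
grasp_force: 0.0
```

>>> drive_tool(deltas="87 24 37 -20 0; 87 47 73 -50 0; 87 47 73 -90 0; 87 47 73 -130 0; 87 47 73 -160 0; 87 47 73 -180 0; 87 47 73 -180 0")

```text
time_s: 2.0
position: [0.4925, -0.0742, 0.0548]
tcp_rot: [[0.954, 0.301, -0.007], [0.301, -0.954, 0.003], [-0.006, -0.005, -1.0]]
force: [-0.7, 0.0, -0.6]
opening: 0.999
grasp_force: 0.0
```

Run:
```python
from h import *
a=imaging.capture('scene')[180:300,150:300,::-1];b=imaging.capture('top')[100:220,230:380,::-1]
cv2.imwrite('pics/g1.png',np.hstack([cv2.resize(a,None,fx=2.6,fy=2.6,interpolation=2),cv2.resize(b,None,fx=2.6,fy=2.6,interpolation=2)]))
print(bot.read_state()['position'])
```

```text
[ 0.49490257 -0.07513529  0.05746191]
```

View pics/g1.png

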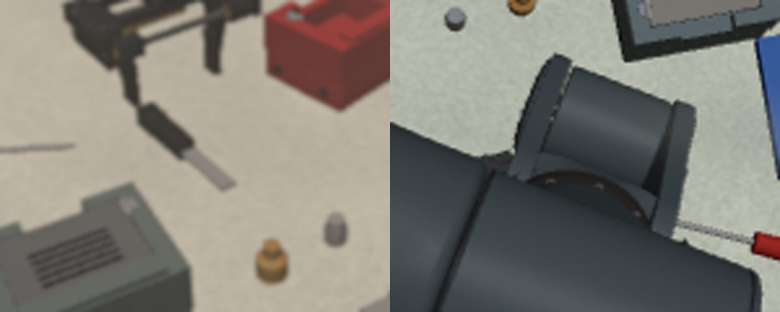

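The scene crop shows the fingers at (135,100) and (213,70) either side of the handle, which is at (145,108)–(190,150). I'll check the estimate numerically by casting those scene pixels.

Run:
```python
from h import *
f=lambda p:(np.float64(p)+.5)/2.6-.5+[150,180]
print('tip',cast('scene',f([(228,186)]),.0125)*1000,'handle front top',cast('scene',f([(187,148)]),.022)*1000, 'rear top', cast('scene',f([(148,106)]),.022)*1000)
print((proj('scene',[(.495,-.075,.057),(.495+.0875*.301*.5,-.075-.0435*.954,.057),(.495-.0875*.301*.5,-.075+.0435*.954,.057)])-[150,180]+.5)*2.6)
```

```text
tip [[588.86096762 -45.79404873  12.5       ]] handle front top [[527.73445098 -71.1041412   22.        ]] rear top [[439.91580592 -92.38563428  22.        ]]
[[174.04186331 104.29856555]
 [137.50509682 119.2043756 ]
 [208.91259572  90.07247709]]
```

>>> drive_tool(deltas="87 0 0 -25 0; 87 0 0 -45 0; 87 0 0 -54 0; 87 0 0 -54 0; 10 0 0 -54 0; 10 0 0 -54 0; 10 0 0 -54 0; 10 0 0 -54 0; 10 0 0 -54 0; 10 0 0 -54 0; 10 0 0 -54 0; 10 0 0 -54 0")

```text
time_s: 3.3
position: [0.4949, -0.0752, 0.0035]
tcp_rot: [[0.954, 0.301, -0.0], [0.301, -0.954, 0.0], [-0.0, -0.0, -1.0]]
force: [-1.0, -0.6, 0.2]
opening: 0.354
grasp_force: 0.0
```

>>> drive_tool(deltas="10 0 0 0 0; 10 0 0 0 0; 10 0 0 0 0; 10 0 0 0 0; 10 0 0 0 0; 10 0 0 0 0; 10 0 0 0 0; 10 0 0 0 0")

```text
time_s: 4.1
position: [0.495, -0.0752, 0.0036]
tcp_rot: [[0.954, 0.301, 0.0], [0.301, -0.954, -0.0], [0.0, 0.0, -1.0]]
force: [-0.6, -1.2, 0.2]
opening: 0.114
grasp_force: 0.0
```

Run:
```python
from h import *
a=imaging.capture('scene')[150:300,130:330,::-1]
cv2.imwrite('pics/g2.png',cv2.resize(a,None,fx=4,fy=4,interpolation=2))
```

```text
(no output)
```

View pics/g2.png

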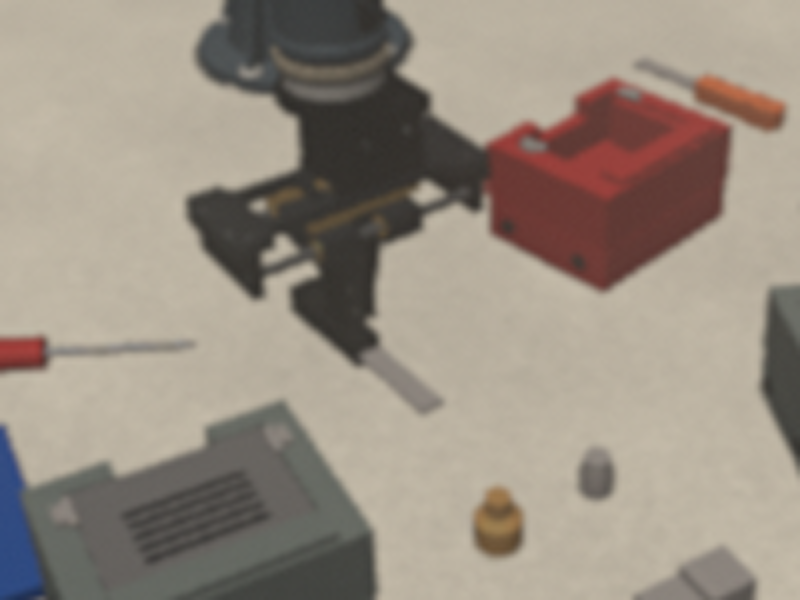

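Run:
```python
from h import *
P=np.array([.495,-.0752,.0036]); 
for q in (P,P+[0,0,.022],P+[0,0,.05]): print((proj('scene',[q])-[130,150]+.5)*4)
s=bot.read_state();print(s['opening'],s['grasp_force'],s['force'])
f=lambda p:(np.float64(p)+.5)/4-.5+[130,150]
print('tip',cast('scene',f([(428,405)]),.0125)*1000,'handle front L,R top',cast('scene',f([(358,345),(376,335),(328,288)]),.022)*1000)
im=imaging.capture('top')[:,:,::-1]; cv2.imwrite('pics/t3.png',cv2.resize(im[90:240,230:400],None,fx=4,fy=4,interpolation=2))
```

```text
[[352.14677932 343.54471299]]
[[350.25173565 318.00930233]]
[[347.77507373 284.63743269]]
0.11459250055397455 0.0 [0.46660722 0.10930111 0.6629703 ]
tip [[586.8471692  -47.22968573  12.5       ]] handle front L,R top [[522.31555694 -76.5991924   22.        ]
 [515.66527093 -62.2730398   22.        ]
 [450.45624437 -80.1652952   22.        ]]
```

View pics/t3.png

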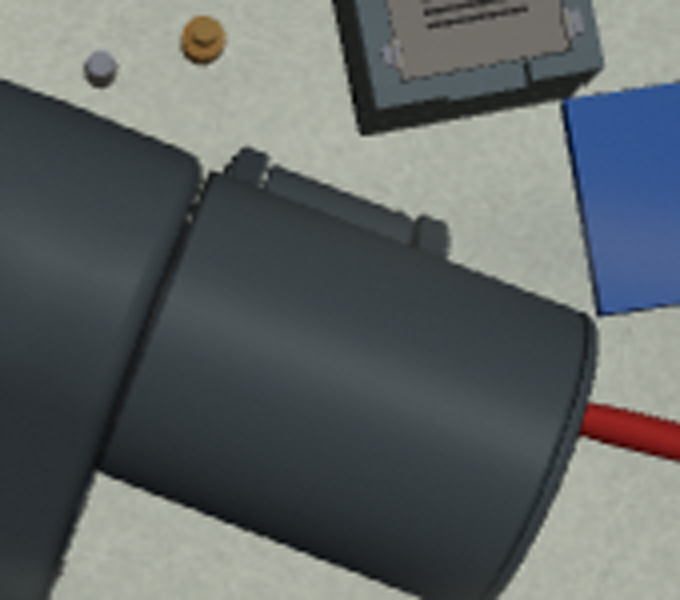

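>>> drive_tool(deltas="0 0 0 0 0; 0 0 0 0 0; 0 0 0 0 0; 0 0 0 0 0; 0 0 0 0 0; 0 0 0 0 0")

```text
time_s: 4.8
position: [0.495, -0.0752, 0.0036]
tcp_rot: [[0.954, 0.301, 0.0], [0.301, -0.954, 0.0], [0.0, -0.0, -1.0]]
force: [0.4, -0.7, 1.8]
opening: 0.004
grasp_force: 0.0
```

Run:
```python
from h import *
a=imaging.capture('scene')[150:300,130:330,::-1]
cv2.imwrite('pics/g3.png',cv2.resize(a[50:110,40:120],None,fx=8,fy=8,interpolation=2))
```

```text
(no output)
```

View pics/g3.png

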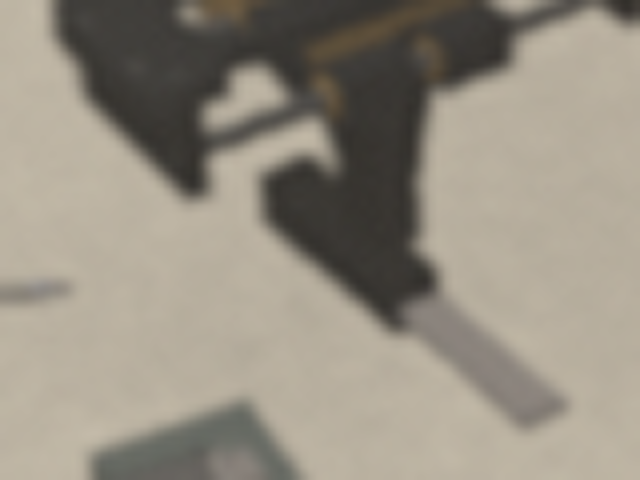

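The fingers shut fully without moving the tool. In g1 the fingertips also appeared about 15–20 px (around 20 mm) higher than the reported TCP projects. So the fingers really end roughly 20 mm above the reported TCP, and they closed just over the handle. I'll reopen and go lower in small steps, watching the force.

>>> drive_tool(deltas="87 0 0 4 0; 87 0 0 4 0; 87 0 0 4 0; 87 0 0 4 0; 87 0 0 4 0; 87 0 0 4 0; 87 0 0 4 0; 87 0 0 4 0; 87 0 0 4 0; 87 0 0 4 0; 87 0 0 4 0; 87 0 0 4 0")

```text
time_s: 6.05
position: [0.495, -0.0752, 0.0076]
tcp_rot: [[0.954, 0.301, 0.0], [0.301, -0.954, -0.0], [0.0, 0.0, -1.0]]
force: [0.0, 0.1, 0.6]
opening: 0.972
grasp_force: 0.0
```

Run:
```python
from h import *
s=bot.read_state();print(s['opening'],s['position'],s['force'])
a=imaging.capture('scene')
cv2.imwrite('pics/g4.png',cv2.resize(a[190:260,160:260,::-1],None,fx=8,fy=8,interpolation=2))
P=s['position'];y=s['tcp_rot'][:,1]
for h in(0,.019):print((proj('scene',[P+y*.0435+[0,0,h],P-y*.0435+[0,0,h]])-[160,190]+.5)*8)
```

```text
0.9724530975441601 [ 0.49496407 -0.0751638   0.00755555] [0.02604018 0.08002488 0.5548765 ]
[[354.44532997 405.14560189]
 [568.10128026 312.77430399]]
[[349.96372475 360.37623507]
 [565.91996407 269.10082335]]
```

View pics/g4.png

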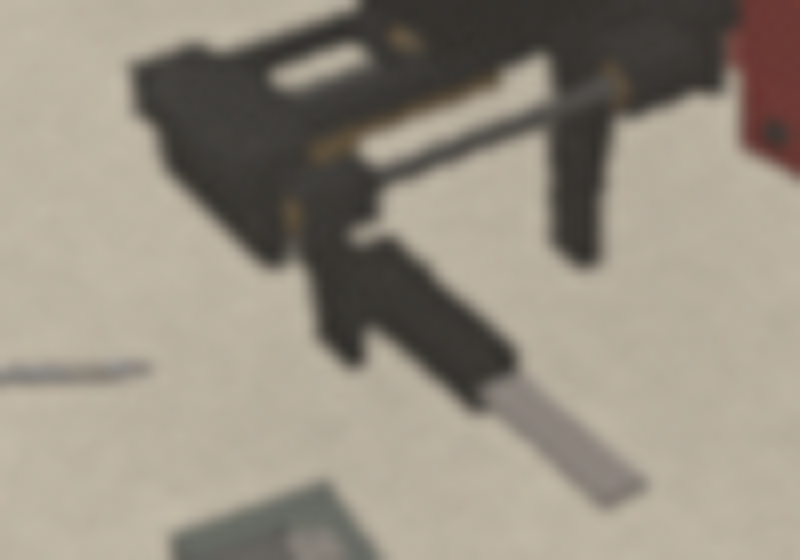

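g4 shows the fingertips at (345,362) and (580,265). That matches the reported TCP raised by 19 mm, so I'll go 22 mm lower and grip.

>>> drive_tool(deltas="87 0 0 -6 0; 87 0 0 -12 0; 87 0 0 -17 0; 87 0 0 -20 0; 87 0 0 -21 0; 87 0 0 -21 0")

```text
time_s: 6.7
position: [0.4948, -0.0751, -0.0137]
tcp_rot: [[0.954, 0.301, -0.001], [0.301, -0.954, 0.0], [-0.0, -0.0, -1.0]]
force: [-0.2, 0.2, 0.1]
opening: 1.0
grasp_force: 0.0
```

>>> drive_tool(deltas="0 0 0 0 0; 0 0 0 0 0; 0 0 0 0 0; 0 0 0 0 0; 0 0 0 0 0; 0 0 0 0 0; 0 0 0 0 0; 0 0 0 0 0; 0 0 0 0 0; 0 0 0 0 0; 0 0 0 0 0; 0 0 0 0 0")

```text
time_s: 7.9
position: [0.4951, -0.0752, -0.0134]
tcp_rot: [[0.954, 0.301, 0.0], [0.301, -0.954, -0.0], [0.0, 0.0, -1.0]]
force: [-0.1, -0.4, -0.4]
opening: 0.251
grasp_force: 29.9
```

>>> drive_tool(deltas="0 0 0 20 0; 0 0 0 45 0; 0 0 0 64 -0.02; 0 8 -40 64 -0.06; 0 16 -80 64 -0.1; 0 25 -120 64 -0.129; 0 30 -150 64 -0.129; 0 33 -164 64 -0.129; 0 33 -164 64 -0.129; 0 33 -164 64 -0.129")

```text
time_s: 8.9
position: [0.5267, -0.2374, 0.05]
tcp_rot: [[0.984, 0.176, -0.002], [0.176, -0.984, 0.002], [-0.002, -0.003, -1.0]]
force: [-0.7, -0.7, -1.5]
opening: 0.245
grasp_force: 29.9
```

Run:
```python
from h import *
s=bot.read_state();print(s['opening'],s['position'],s['force'],s['tcp_rot'][:,0])
a=imaging.capture('scene')[190:340,120:270,::-1];b=imaging.capture('top')[50:200,280:430,::-1]
cv2.imwrite('pics/a1.png',np.hstack([cv2.resize(q,(399,399),interpolation=2) for q in(a,b)]))
```

```text
0.24538159233277068 [ 0.52673452 -0.23737707  0.0500211 ] [-0.7441807  -0.69613142 -1.4735086 ] [ 0.9843955   0.17595963 -0.00192535]
```

View pics/a1.png

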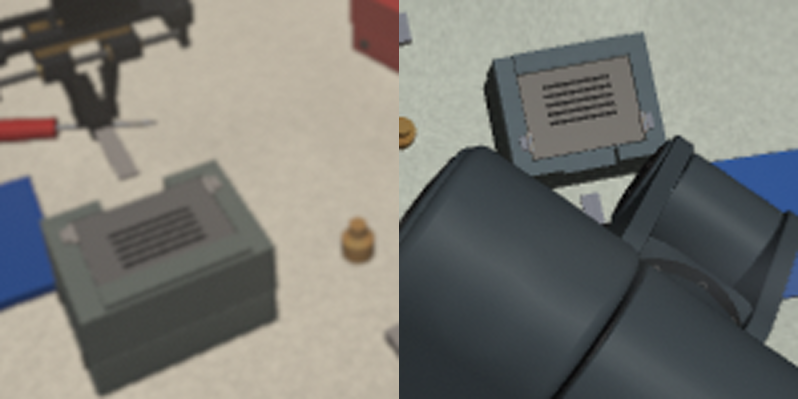

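The scene crop shows the blade tip at (127,177), in front of the notch at (103,205)–(167,185). In the top crop the tip is at (592,194). I'll triangulate it from the two views.

Run:
```python
from h import *
k=2.66
ps=np.array([127,176])/k+[120,190]; pt=np.array([592-399,194])/k+[280,50]
(o1,d1),(o2,d2)=ray('scene',[ps]),ray('top',[pt]); d1=d1[0]/np.linalg.norm(d1);d2=d2[0]/np.linalg.norm(d2)
t=np.linalg.lstsq(np.c_[d1,-d2],o2-o1,rcond=None)[0]; A=o1+t[0]*d1;B=o2+t[1]*d2
P=(A+B)/2*1000;print('tip',P,'gap',np.linalg.norm(A-B)*1000)
# notch floor/rim corners in scene, z=.084
N=cast('scene',np.array([(99,203),(165,181)])/k+[120,190],.084)*1000;print(N)
R=cast('scene',np.array([(42,220),(216,160),(275,246),(82,322)])/k+[120,190],.084)*1000;print(R,R.mean(0))
u=np.array([np.cos(np.radians(10.1)),np.sin(np.radians(10.1))])
for c in([705.5,-208.1],R.mean(0)[:2]):
    q=P[:2]-c; print('box frame',q@u,q@[-u[1],u[0]])
```

```text
tip [ 620.31304434 -220.65039015   72.22708505] gap 1.93633179835246
[[ 660.85366118 -245.78160188   84.        ]
 [ 652.12317352 -190.99328708   84.        ]]
[[ 665.66317213 -290.50302244   84.        ]
 [ 639.82349796 -145.2914095    84.        ]
 [ 755.00309099 -123.99734849   84.        ]
 [ 780.43893886 -269.96149893   84.        ]] [ 710.23217499 -207.43831984   84.        ]
box frame -86.06774957148892 2.583058506576441
box frame -90.84262757593451 2.7614983198419942
```

>>> drive_tool(deltas="0 0 -1 1 0; 0 8 0 1 0; 0 16 2 1 0; 0 24 4 1 0; 0 32 5 1 0; 0 40 6 1 0; 0 48 7 1 0; 0 54 8 1 0; 0 54 8 1 0; 0 54 8 1 0")

```text
time_s: 10.0
position: [0.5818, -0.231, 0.0514]
tcp_rot: [[0.984, 0.176, -0.001], [0.176, -0.984, 0.0], [-0.001, -0.0, -1.0]]
force: [-0.4, 0.7, -0.7]
opening: 0.249
grasp_force: 29.9
```

>>> drive_tool(deltas="0 6 1 0 0; 0 12 2 0 0; 0 18 3 0 0; 0 24 4 0 0; 0 30 5 0 0; 0 30 5 0 0; 0 30 5 0 0; 0 30 5 0 0")

```text
time_s: 10.8
position: [0.6116, -0.226, 0.0514]
tcp_rot: [[0.984, 0.176, -0.001], [0.176, -0.984, 0.0], [-0.001, -0.0, -1.0]]
force: [0.2, -0.3, -1.6]
opening: 0.247
grasp_force: 29.9
```

Run:
```python
from h import *
s=bot.read_state();print(s['position'],s['force'])
a=imaging.capture('scene')[190:340,120:270,::-1]
cv2.imwrite('pics/a2.png',cv2.resize(a,(600,600),interpolation=2))
```

```text
[ 0.6116241  -0.22604225  0.05143251] [ 0.17508603 -0.32030557 -1.59287152]
```

View pics/a2.png

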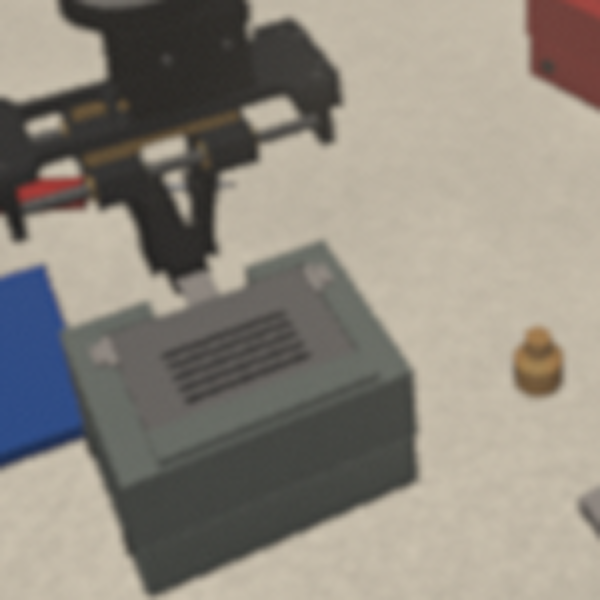

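The blade is through the notch and under the cover. Next I lever.

>>> drive_tool(deltas="0 0 0 -2 0; 0 0 0 -4 0; 0 0 0 -5.5 0; 0 0 0 -7 0; 0 0 0 -8.5 0; 0 0 0 -10 0; 0 0 0 -11 0; 0 0 0 -12 0; 0 0 0 -12 0; 0 0 0 -12 0")

```text
time_s: 11.85
position: [0.6113, -0.2259, 0.0403]
tcp_rot: [[0.984, 0.176, -0.001], [0.176, -0.984, 0.0], [-0.001, -0.001, -1.0]]
force: [-3.1, 1.2, 4.7]
opening: 0.248
grasp_force: 30.0
```

>>> drive_tool(deltas="0 0 0 -1 0; 0 0 0 -2 0; 0 0 0 -3 0; 0 0 0 -4 0; 0 0 0 -5 0; 0 0 0 -5 0; 0 0 0 -5 0")

```text
time_s: 12.55
position: [0.6115, -0.2261, 0.0388]
tcp_rot: [[0.984, 0.177, -0.0], [0.177, -0.984, -0.001], [-0.001, 0.0, -1.0]]
force: [-7.9, 3.2, 21.3]
opening: 0.249
grasp_force: 30.0
```

Run:
```python
from h import *
s=bot.read_state();print(s['position'],s['force'],s['moment'])
b=imaging.capture('scene')[:,:,::-1];cv2.imwrite('pics/l1.png',b)
```

```text
[ 0.61148735 -0.22607452  0.03878772] [-7.90277381  3.15682476 21.30688539] [0.55432086 1.1537507  0.11173302]
```

>>> drive_tool(deltas="0 0 0 -1 0; 0 0 0 -2 0; 0 0 0 -3 0; 0 0 0 -4 0; 0 0 0 -4 0; 0 0 0 -4 0")

```text
time_s: 13.2
position: [0.6121, -0.2258, 0.0317]
tcp_rot: [[0.984, 0.176, 0.001], [0.176, -0.984, 0.0], [0.001, -0.0, -1.0]]
force: [-2.8, 1.7, 6.7]
opening: 0.249
grasp_force: 30.0
```

```bash
cat > d.py <<'E'
from h import *
import sys
def cover(im):
    # near-edge strip differences versus the shut picture, in the cover's area
    return im
s=bot.read_state();print(s['position'],s['force'])
b=imaging.capture('scene')[:,:,::-1];cv2.imwrite(f'pics/{sys.argv[1]}.png',b)
a=cv2.imread('pics/scene0.png')
# vertical shift of rib pattern on cover near side, via phase correlation
def pc(x0,x1,y0,y1):
    g=[cv2.cvtColor(q[y0:y1,x0:x1],cv2.COLOR_BGR2GRAY).astype(np.float32) for q in(a,b)]
    t=g[0][8:-8,6:-6]; r=cv2.matchTemplate(g[1],t,cv2.TM_CCOEFF_NORMED); _,v,_,l=cv2.minMaxLoc(r); return l[0]-6,l[1]-8,round(v,2)
print('ribs',pc(154,204,256,304),'far-left rib ends',pc(155,180,262,304),'box front',pc(150,215,290,335))
E
python3 d.py l2
```

```text
[ 0.61211256 -0.22584931  0.03172139] [-2.82299458  1.7038502   6.71554652]
ribs (-1, -3, 0.54) far-left rib ends (-2, -4, 0.65) box front (0, 0, 1.0)
```

Force fell from 21 to 7 N while the tool dropped 7 mm, and the ribs in the image shifted up. So the cover has snapped past its catches. I'll push a touch more for margin and then draw the blade out along its tilt.

>>> drive_tool(deltas="0 0 0 -1 0; 0 0 0 -2 0; 0 0 0 -2 0; 0 0 0 -2 0; 0 0 0 -1 0; 0 -3 -0.5 -1 0; 0 -6 -1 -2 0; 0 -10 -2 -4 0; 0 -14 -2.5 -5.5 0; 0 -18 -3 -7 0; 0 -18 -3 -7 0")

```text
time_s: 14.35
position: [0.5927, -0.229, 0.0229]
tcp_rot: [[0.985, 0.175, -0.002], [0.175, -0.985, 0.001], [-0.002, -0.001, -1.0]]
force: [0.5, -0.4, -1.5]
opening: 0.254
grasp_force: 30.0
```

```bash
python3 d.py l3
```

```text
[ 0.59273587 -0.22903058  0.02293308] [ 0.51645526 -0.41655948 -1.54949502]
ribs (-6, -7, 0.41) far-left rib ends (-5, -8, 0.93) box front (0, 0, 1.0)
```

```bash
cat > r.py <<'E'
from h import *
import sys
for n in sys.argv[1:]:
    g=cv2.imread(f'pics/{n}.png')[250:310,140:225].astype(int)
    gr=g.mean(2); m=cv2.morphologyEx((gr<42).astype(np.uint8),cv2.MORPH_CLOSE,np.ones((5,5)))
    k,l,st,ce=cv2.connectedComponentsWithStats(m)
    for i in np.argsort(-st[1:,4])[:2]+1: print(n,st[i]+[140,250,0,0,0],ce[i]+[140,250])
E
python3 r.py scene0 a2x l1 l2 l3 2>/dev/null; python3 r.py scene0; python3 r.py l1 l2 l3
python3 - <<'E'
import cv2,numpy as np
for n in('scene0','l1','l2','l3'):
    g=cv2.imread(f'pics/{n}.png')
    print(n,'\n',g[256:312:2,166:190:4].mean(2).round().astype(int).T)
E
```

```text
l1 [156 250  15  12  43] [161.11627907 256.6744186 ]
l1 [172 253   1   4   4] [172.  254.5]
l2 [156 250  17  10  89] [162.43820225 253.58426966]
l3 [155 250  16   8  66] [160.68181818 252.60606061]
scene0 
 [[171 172 172 170 168 144  96  94  95  95  73  80  65  71  72  67  79  75
   93  95  97  98  97  81  77  69  63  63]
 [169 171 169 173 160 102  95  95  96  84  69  68  79  69  75  77  66  86
   95  97  97  96  85  75  70  62  63  62]
 [171 173 172 166 116  94  94  95  90  68  75  74  63  78  69  70  78  95
   97  97  97  91  73  75  63  64  63  62]
 [172 172 170 138  96  95  96  95  70  77  72  71  80  67  80  71  94  96
   96  98  95  74  78  64  63  64  63  63]
 [130  98  96  96  96  96  96  74  77  66  73  73  67  80  62  91  96  97
   97  97  77  79  66  62  63  63  64  63]
 [102  95  95  96  96  97  86  72  69  79  71  75  76  63  88  95  97  97
   98  81  76  68  63  64  63  64  63  62]]
l1 
 [[ 44  46  42  96 122 100 100 100 100 100  73  81  73  74  84  71  86  87
  101 102 105 105 104  87  83  74  68  68]
 [ 44  41  74 125 123 103 100 101 101  82  79  71  81  74  69  84  6
[... 1233 characters left out ...]
 86 102 101 101 100  73  85  71  81  83  71  86  69  97 101 101  97  81
  103 105 104 105 105  86  83  73  68  67]
 [101 101 101 101  83  83  73  85  72  80  82  70  91 100 101 100  80  97
  106 104 104 103  92  80  76  68  67  67]
 [101 101 101  94  73  77  79  68  83  72  79  83 101 100 101  86  92 104
  104 104 105  97  79  81  67  68  68  68]
 [101 101  99  71  84  76  78  86  72  85  74 100 101 101  93  86 103 104
  104 105 101  80  84  69  69  68  66  69]
 [102 102  79  86  73  81  79  71  85  70  98 101 101  96  84 102 104 104
  104 103  82  86  72  68  68  68  69  67]
 [102 102  98  82  85  76  81  84  72  92 102 101  98  81 101 104 104 105
  105  88  83  73  67  68  68  67  68  67]]
```

The rib rows suggest the cover slid toward the robot together with the blade. I'll measure the cover outline by colour in both views.

```bash
cat > c.py <<'E'
from h import *
import sys
c0=np.array([705.5,-208.1]);th=np.radians(10.1);u=np.array([np.cos(th),np.sin(th)]);v=np.array([-u[1],u[0]])
def quad(n,im,box,z):
    x0,x1,y0,y1=box; q=cv2.GaussianBlur(im,(3,3),0).astype(int)[y0:y1,x0:x1]
    m=((q[:,:,2]-q[:,:,0]>0)&(q.mean(2)<115)&(q.mean(2)>35)).astype(np.uint8)
    m=cv2.morphologyEx(cv2.morphologyEx(m,cv2.MORPH_CLOSE,np.ones((5,5))),cv2.MORPH_OPEN,np.ones((3,3)))
    k,l,st,ce=cv2.connectedComponentsWithStats(m); i=1+np.argmax(st[1:,4])
    h=cv2.convexHull((np.argwhere(l==i)[:,::-1]+[x0,y0]).astype(np.int32)); 
    P=cv2.approxPolyDP(h,3,True)[:,0].astype(float); W=cast(n,P,z)[:,:2]*1000-c0
    print(n,'area',st[i,4],'px',P.tolist(),'box-frame',[(round(w@u),round(w@v)) for w in W])
t=sys.argv[1]
for n,box in(('scene',(130,235,240,320)),('top',(300,395,50,135))):
    f=f'pics/{n}0.png' if t=='0' else f'pics/{n}_{t}.png'
    if t!='0': cv2.imwrite(f,imaging.capture(n)[:,:,::-1])
    quad(n,cv2.imread(f),box,.084 if t=='0' else .090)
E
python3 c.py 0; python3 c.py p1
```

```text
scene area 4441 px [[223.0, 310.0], [207.0, 319.0], [149.0, 319.0], [137.0, 272.0], [201.0, 252.0], [222.0, 283.0]] box-frame [(127, 44), (131, 10), (79, -82), (-55, -71), (-48, 71), (63, 71)]
top area 1362 px [[372.0, 100.0], [330.0, 108.0], [325.0, 79.0], [365.0, 71.0]] box-frame [(-39, -56), (-40, 54), (37, 53), (39, -53)]
scene area 5226 px [[223.0, 309.0], [207.0, 319.0], [149.0, 319.0], [130.0, 240.0], [173.0, 240.0], [200.0, 252.0], [222.0, 283.0]] box-frame [(130, 43), (136, 8), (85, -82), (-164, -60), (-114, 27), (-42, 66), (69, 69)]
top area 854 px [[366.0, 75.0], [350.0, 108.0], [342.0, 109.0], [329.0, 100.0], [330.0, 82.0]] box-frame [(27, -52), (-51, 5), (-49, 26), (-21, 54), (25, 43)]
```

```bash
cat > p.py <<'E'
from h import *
import sys
c0=np.array([.7055,-.2081]);th=np.radians(10.1);u=np.array([np.cos(th),np.sin(th)]);v=np.array([-u[1],u[0]])
def prof(n,f,z,ys):
    g=cv2.cvtColor(cv2.imread(f),cv2.COLOR_BGR2GRAY).astype(np.float32); xs=np.arange(-.11,.061,.0025); A=[]
    for y in ys:
        P=np.array([[*(c0+x*u+y*v),z] for x in xs]); q=proj(n,P).astype(np.float32)
        A.append(cv2.remap(g,q[:,:1],q[:,1:],1)[:,0])
    return (xs*1000),np.mean(A,0)
t=sys.argv[1]; ys=np.arange(-.012,.013,.003)
if __name__=='__main__':
  for n in('scene','top'):
    x,a=prof(n,f'pics/{n}0.png',.084,ys);_,b=prof(n,f'pics/{n}_{t}.png',.084,ys)
    print(n,' '.join(f'{i:.0f}:{p:.0f}/{q:.0f}' for i,p,q in zip(x,a,b)))
E
python3 p.py p1
python3 - <<'E'
from p import *
E
python3 - <<'E'
import sys;sys.path.insert(0,'.');sys.argv=['p','p1']
import os;os.chdir('.')
from p import *
f=lambda p:(np.float64(p)+.5)/4-.5+[265,55]
for w in cast('top',f([(250,195),(433,160)]),.088): print('catch',(w[:2]-c0)@u,(w[:2]-c0)@v)
E
```

```text
scene -110:174/112 -108:174/99 -105:174/89 -102:174/82 -100:174/78 -97:174/73 -95:174/69 -92:174/66 -90:174/61 -87:174/54 -85:174/48 -82:174/45 -80:173/50 -77:173/64 -75:173/82 -72:173/95 -70:173/101 -67:174/103 -65:174/103 -62:174/102 -60:174/102 -57:174/102 -55:174/103 -52:174/103 -50:174/103 -47:173/100 -45:166/90 -42:149/77 -40:124/75 -37:105/82 -35:96/84 -32:95/76 -30:95/75 -27:95/82 -25:96/83 -22:96/75 -20:96/75 -17:94/83 -15:86/83 -12:74/75 -10:70/74 -7:76/83 -5:76/84 -2:70/74 0:72/74 3:77/88 5:72/99 8:69/102 10:76/102 13:77/102 15:70/102 18:71/102 20:78/100 23:74/91 25:67/84 28:75/88 30:88/98 33:95/104 35:97/106 38:98/106 40:99/106 43:99/106 45:98/106 48:98/106 50:98/106 53:95/102 55:85/91 58:76/82 60:78/84
top -110:153/59 -108:154/56 -105:155/51 -102:154/48 -100:153/45 -97:153/43 -95:154/44 -92:153/42 -90:153/41 -87:154/38 -85:154/38 -82:154/47 -80:154/60 -77:148/67 -75:88/66 -72:38/65 -70:28/64 -67:28/62 -65:29/56 -62:56/49 -60:79/43 -57:81/37 -55:82/33 -52:82/30 -50:81/28 -47:81/42 -45:75/65 -42:90/67 -40:97/69 -37:98/74 -35:98/68 -32:98/43 -30:97/64 -27:97/87 -25:97/71 -22:97/53 -20:97/85 -17:97/92 -15:80/61 -12:52/67 -10:76/93 -7:92/77 -5:65/54 -2:54/82 0:87/92 3:86/60 5:53/63 8:69/93 10:91/100 13:72/101 15:51/101 18:83/101 20:89/101 23:59/99 25:61/77 28:88/47 30:95/35 33:95/52 35:95/85 38:92/91 40:73/77 43:74/85 45:79/94 48:81/95 50:81/96 53:80/95 55:80/95 58:80/95 60:92/108
catch -0.027908580132866363 0.06012908699292707
catch -0.026257159907415922 -0.059824862541048136Traceback (most recent call last):
  File "<stdin>", line 1, in <module>
  File "p.py", line 10, in <module>
    t=sys.argv[1]; ys=np.arange(-.012,.013,.003)
      ~~~~~~~~^^^
IndexError: list index out of range
```

The two-view rib shifts put the cover about 20 mm nearer than shut. Its near edge is about 91 mm high, and it rests on the catches. The blade is tilted about 27°, so I'll drop the tip off the underside first and then pull out level.

>>> drive_tool(deltas="0 0 0 -1 0; 0 0 0 -2 0; 0 0 0 -2.5 0; 0 -3 -0.5 -2.5 0; 0 -6 -1 -3 0; 0 -10 -1.8 -3.5 0; 0 -10 -1.8 -3.5 0")

```text
time_s: 15.2
position: [0.5826, -0.2306, 0.0194]
tcp_rot: [[0.984, 0.176, -0.002], [0.176, -0.984, 0.001], [-0.002, -0.001, -1.0]]
force: [-0.2, 0.2, -0.8]
opening: 0.25
grasp_force: 30.0
```

```bash
cat > p2.py <<'E'
import sys
from p import *
for n in('scene','top'):
    cv2.imwrite(f'pics/{n}_{t}.png',imaging.capture(n)[:,:,::-1])
    x,b=prof(n,f'pics/{n}_{t}.png',.084,ys)
    print(n,' '.join(f'{i:.0f}:{q:.0f}' for i,q in zip(x,b) if i>-70))
E
python3 p2.py p2
```

```text
scene -70:100 -67:102 -65:102 -62:102 -60:102 -57:102 -55:102 -52:102 -50:101 -47:97 -45:86 -42:75 -40:76 -37:82 -35:80 -32:74 -30:77 -27:84 -25:79 -22:73 -20:78 -17:84 -15:79 -12:73 -10:79 -7:84 -5:78 -2:73 0:83 3:96 5:101 8:101 10:101 13:101 15:101 18:99 20:93 23:84 25:87 28:97 30:103 33:105 35:105 38:106 40:106 43:106 45:106 48:106 50:106 53:102 55:91 58:82 60:83
top -70:54 -67:48 -65:41 -62:36 -60:43 -57:58 -55:64 -52:69 -50:75 -47:79 -45:83 -42:88 -40:94 -37:88 -35:60 -32:71 -30:98 -27:80 -25:59 -22:87 -20:94 -17:67 -15:67 -12:94 -10:85 -7:58 -5:81 -2:96 0:69 3:64 5:92 8:103 10:104 13:104 15:104 18:104 20:102 23:88 25:56 28:37 30:34 33:52 35:85 38:91 40:77 43:85 45:93 48:95 50:95 53:95 55:95 58:94 60:108
```

>>> drive_tool(deltas="0 0 0 -1 0; 0 0 0 -2 0; 0 0 0 -2 0; 0 -5 -0.9 -2 0; 0 -10 -1.8 -2 0; 0 -15 -2.6 -2 0; 0 -22 -3.9 -2 0; 0 -30 -5.3 -2 0; 0 -38 -6.7 -2 0; 0 -38 -6.7 -2 0; 0 -38 -6.7 -2 0")

```text
time_s: 16.4
position: [0.5459, -0.2379, 0.0182]
tcp_rot: [[0.985, 0.175, 0.0], [0.175, -0.985, -0.0], [0.0, 0.0, -1.0]]
force: [0.8, -0.9, -0.6]
opening: 0.254
grasp_force: 30.0
```

```bash
python3 p2.py p3
```

```text
scene -70:104 -67:101 -65:101 -62:101 -60:102 -57:102 -55:102 -52:102 -50:101 -47:97 -45:86 -42:76 -40:76 -37:82 -35:80 -32:74 -30:77 -27:83 -25:79 -22:73 -20:78 -17:84 -15:78 -12:73 -10:78 -7:84 -5:78 -2:74 0:83 3:95 5:101 8:101 10:101 13:101 15:101 18:99 20:92 23:84 25:86 28:96 30:103 33:104 35:105 38:105 40:105 43:105 45:105 48:105 50:105 53:101 55:90 58:82 60:83
top -70:47 -67:47 -65:63 -62:83 -60:89 -57:93 -55:97 -52:102 -50:106 -47:106 -45:106 -42:106 -40:106 -37:94 -35:62 -32:71 -30:97 -27:79 -25:59 -22:86 -20:94 -17:66 -15:67 -12:94 -10:85 -7:58 -5:81 -2:95 0:69 3:63 5:92 8:103 10:103 13:103 15:103 18:103 20:102 23:87 25:56 28:37 30:34 33:51 35:84 38:90 40:76 43:84 45:93 48:94 50:94 53:94 55:94 58:94 60:107
```

```bash
python3 - p3 <<'E'
from p import *
for Y in(.03,-.03,.04,-.04):
    for n in('scene','top'):
        x,b=prof(n,f'pics/{n}_p3.png',.084,np.arange(-.004,.005,.002)+Y)
        print(Y,n,' '.join(f'{i:.0f}:{q:.0f}' for i,q in zip(x,b) if -97<i<-50))
for n in('scene','top'):
    o=np.array(imaging.camera_model(n)['T'])[:3,3]; p=np.array([*(c0-.06*u),.084]); d=p-o; print(n,'x shift per mm height',(d[:2]@u)/d[2])
E
```

```text
0.03 scene -95:182 -92:182 -90:181 -87:181 -85:182 -82:181 -80:176 -77:162 -75:139 -72:117 -70:105 -67:102 -65:102 -62:103 -60:103 -57:103 -55:103 -52:103
0.03 top -95:67 -92:66 -90:66 -87:66 -85:65 -82:65 -80:65 -77:64 -75:64 -72:63 -70:63 -67:62 -65:61 -62:61 -60:61 -57:60 -55:59 -52:58
-0.03 scene -95:179 -92:183 -90:184 -87:183 -85:183 -82:183 -80:182 -77:174 -75:156 -72:131 -70:111 -67:102 -65:100 -62:100 -60:101 -57:101 -55:101 -52:101
-0.03 top -95:54 -92:50 -90:41 -87:33 -85:27 -82:27 -80:32 -77:37 -75:35 -72:27 -70:20 -67:18 -65:25 -62:56 -60:94 -57:106 -55:107 -52:107
0.04 scene -95:182 -92:182 -90:181 -87:181 -85:182 -82:181 -80:175 -77:159 -75:137 -72:116 -70:105 -67:102 -65:102 -62:103 -60:103 -57:103 -55:103 -52:103
0.04 top -95:68 -92:67 -90:67 -87:68 -85:67 -82:66 -80:66 -77:66 -75:66 -72:66 -70:65 -67:65 -65:64 -62:64 -60:63 -57:62 -55:61 -52:60
-0.04 scene -95:185 -92:185 -90:184 -87:183 -85:182 -82:182 -80:180 -77:172 -75:155 -72:131 -70:111 -67:101 -65:100 -62:100 -60:101 -57:101 -55:101 -52:101
-0.04 top -95:58 -92:58 -90:58 -87:59 -85:57 -82:53 -80:46 -77:38 -75:34 -72:33 -70:35 -67:38 -65:36 -62:28 -60:24 -57:31 -55:58 -52:83
scene x shift per mm height 1.1760920714133738
top x shift per mm height -0.21283466792493216
```

```bash
cat > q.py <<'E'
import sys
from h import *
from scipy.signal import find_peaks
from scipy.ndimage import gaussian_filter1d
c0=np.array([.7055,-.2081]);th=np.radians(10.1);u=np.array([np.cos(th),np.sin(th)]);v=np.array([-u[1],u[0]])
xs=np.arange(-.06,.04,.0005)
def ribs(n,f,y):
    g=cv2.cvtColor(cv2.imread(f),cv2.COLOR_BGR2GRAY).astype(np.float32); A=0
    for yy in y+np.arange(-.006,.0061,.001):
        q=proj(n,np.array([[*(c0+x*u+yy*v),.084] for x in xs])).astype(np.float32); A=A+cv2.remap(g,q[:,:1],q[:,1:],cv2.INTER_CUBIC)[:,0]
    A=gaussian_filter1d(A,3); k=find_peaks(-A,prominence=8)[0]
    return A,k,xs[k]*1000
for y in(-.012,0,.012):
    for n in('scene','top'):
        for f in(f'{n}0',f'{n}_{sys.argv[1]}'):
            A,k,x=ribs(n,f'pics/{f}.png',y); print(y,f,x.round(1))
E
python3 q.py p3
```

```text
-0.012 scene0 [-32.5 -10.5  -1.5   7.5  16.   25. ]
-0.012 scene_p3 [-41.  -31.5 -22.  -12.   -2.5  24. ]
-0.012 top0 [-45.5 -12.5  -3.5   5.5  14.5  24. ]
-0.012 top_p3 [-44.  -33.  -24.  -14.5  -6.    3.   29.5]
0 scene0 [-33.  -10.5  -2.    7.   16.   25. ]
0 scene_p3 [-41.5 -32.  -22.5 -12.5  -3.   23. ]
0 top0 [-45.5 -12.5  -3.5   5.5  14.5  23.5]
0 top_p3 [-34.  -25.  -16.5  -7.5   1.5  29. ]
0.012 scene0 [-32.5 -10.5  -2.    7.   16.   25. ]
0.012 scene_p3 [-41.5 -32.5 -22.5 -13.   -3.5  22.5]
0.012 top0 [-46.  -12.5  -3.5   5.5  14.5  23.5]
0.012 top_p3 [-35.5 -26.5 -17.5  -9.    0.   12.   28.5]
```

The blade is out and the cover did not move between the last two frames. Its near edge is about 9 mm up and 23 mm nearer than shut, within limits. Next I'll carry the tool back to its original free spot and lay it down.

>>> drive_tool(deltas="0 -8 0 3 0; 0 -16 2 12 0; 0 -24 10 25 0; 0 -30 35 40 0.02; 0 -36 65 45 0.05; 0 -42 100 45 0.09; 0 -48 130 45 0.129; 0 -51 155 45 0.129; 0 -51 163 40 0.129; 0 -51 163 30 0.129; 0 -51 163 20 0.129; 0 -51 163 10 0.129")

```text
time_s: 17.7
position: [0.4954, -0.0759, 0.027]
tcp_rot: [[0.954, 0.3, 0.0], [0.3, -0.954, -0.0], [0.0, 0.001, -1.0]]
force: [-0.7, -0.0, -1.1]
opening: 0.246
grasp_force: 30.0
```

>>> drive_tool(deltas="0 0 0 -5 0; 0 0 0 -9 0; 0 0 0 -13 0; 0 0 0 -17 0; 0 0 0 -21 0; 0 0 0 -25 0; 0 0 0 -29 0; 0 0 0 -32 0; 0 0 0 -35 0; 0 0 0 -38 0; 0 0 0 -40 0; 0 0 0 -40 0")

```text
time_s: 18.9
position: [0.4947, -0.0747, -0.0123]
tcp_rot: [[0.954, 0.301, -0.001], [0.301, -0.954, 0.0], [-0.001, -0.0, -1.0]]
force: [2.1, 0.1, 2.8]
opening: 0.249
grasp_force: 30.0
```

>>> drive_tool(deltas="40 0 0 0 0; 60 0 0 0 0; 87 0 0 0 0; 87 0 0 0 0; 87 0 0 0 0; 87 0 0 0 0; 87 0 0 0 0; 87 0 0 0 0; 87 0 0 0 0; 87 0 0 0 0; 87 0 0 0 0; 87 0 0 0 0")

```text
time_s: 20.1
position: [0.495, -0.0746, -0.012]
tcp_rot: [[0.954, 0.301, -0.0], [0.301, -0.954, 0.0], [-0.0, -0.0, -1.0]]
force: [0.6, -0.5, -0.3]
opening: 0.995
grasp_force: 0.0
```

>>> drive_tool(deltas="87 0 0 10 0; 87 0 0 25 0; 87 0 0 50 0; 87 0 0 90 0; 87 -20 20 120 0; 87 -40 60 140 0; 87 -60 100 150 0; 87 -60 140 150 0; 87 -60 180 150 0; 87 -60 180 150 0; 87 -60 180 150 0")

```text
time_s: 21.2
position: [0.4347, 0.106, 0.1386]
tcp_rot: [[0.953, 0.304, 0.001], [0.304, -0.953, -0.0], [0.001, 0.001, -1.0]]
force: [0.2, -0.4, -0.5]
opening: 0.999
grasp_force: 0.0
```

```bash
python3 p2.py p4 >/dev/null; python3 q.py p4 | grep p4
python3 - <<'E'
from h import *
s=bot.read_state();print(s['position'],s['force'],s['opening'],s['time_s'])
# tool: outline now against the first picture, and cast of its tip in both views
for n,(x0,x1,y0,y1) in(('scene',(195,245,210,258)),('top',(275,312,130,205))):
    a,b=[cv2.imread(f'pics/{f}.png')[y0:y1,x0:x1].mean(2) for f in(n+'0',n+'_p4')]
    for z in(a,b):
        m=(z<np.median(z)-25).astype(np.uint8);k,l,st,ce=cv2.connectedComponentsWithStats(m);i=1+np.argmax(st[1:,4]);q=np.argwhere(l==i)[:,::-1]+[x0,y0]
        print(n,st[i,4],cv2.minAreaRect(q.astype(np.float32)))
E
```

```text
-0.012 scene_p4 [-41.  -31.5 -22.  -12.   -2.5  24. ]
-0.012 top_p4 [-33.  -24.  -14.5  -6.    3.   29.5]
0 scene_p4 [-41.5 -32.  -22.5 -12.5  -3.   23. ]
0 top_p4 [-45.  -34.  -25.5 -16.5  -7.5   1.5  29. ]
0.012 scene_p4 [-41.5 -32.5 -23.  -13.   -3.5  22.5]
0.012 top_p4 [-35.5 -26.5 -17.5  -9.    0.   28.5]
[0.43507921 0.1046888  0.13830781] [-0.79769929 -0.38013224  0.25404016] 0.9962074744004993 21.3
scene 402 ((219.75003051757812, 236.75003051757812), (47.37614822387695, 11.31370735168457), 45.0)
scene 401 ((221.0226287841797, 236.520751953125), (47.54643630981445, 10.934453010559082), 42.51044845581055)
top 498 ((292.8500061035156, 169.55001831054688), (61.031951904296875, 9.486830711364746), 71.56504821777344)
top 497 ((292.28460693359375, 169.56800842285156), (60.77834701538086, 9.535826683044434), 72.47443389892578)
```

```bash
python3 - p4 <<'E'
from h import *
c0=np.array([.7055,-.2081]);th=np.radians(10.1);u=np.array([np.cos(th),np.sin(th)]);v=np.array([-u[1],u[0]])
xs=np.arange(-.1,-.03,.0005)
for y in(-.016,-.008,0,.008,.016):
    r=[]
    for n in('scene','top'):
        for f in(n+'0',n+'_p4'):
            g=cv2.cvtColor(cv2.imread(f'pics/{f}.png'),cv2.COLOR_BGR2GRAY).astype(np.float32);A=0
            for yy in y+np.arange(-.003,.0031,.001):
                q=proj(n,np.array([[*(c0+x*u+yy*v),.084] for x in xs])).astype(np.float32);A=A+cv2.remap(g,q[:,:1],q[:,1:],1)[:,0]/7
            if n=='scene': i=np.where(A>138)[0].max()
            else: i=60 if 0 else np.argmax(np.gradient(A)*(xs>(-.06 if f=='top0' else -.075)))
            r.append(xs[i]*1000)
    print(y,np.round(r,1),'h',round(((r[3]-r[2])-(r[1]-r[0]))/1.39,1))
    if y==0: print(A[::5].round())
E
```

```text
-0.016 [-41.5 -74.5 -43.5 -64. ] h 9.0
-0.008 [-41.5 -74.5 -43.  -65. ] h 7.9
0 [-41.5 -74.5 -43.  -66. ] h 7.2
[157. 158. 159. 158. 158. 158. 158. 158. 160. 153.  92.  39.  30.  38.
  74.  94.  95.  95.  95.  94.  94.  95.  94.  95.  95.  87.  54.  62.]
0.008 [-42.  -75.  -43.5 -67. ] h 6.8
0.016 [-41.5 -75.  -43.  -68. ] h 6.1
```

The tool lies flat in its original spot and the cover has not moved since the blade came out. Using the rib positions as a common reference, both views put the near edge about 8.5 mm up (7 needed) and roughly at x = -68 mm. I'm handing in.

```bash
python3 -c "
from rig import bot
print(bot.hand_in())"
```

```text
the job is handed in; nothing more can be done
None
```

I handed the job in, with no verdict returned: the cover snapped up and stayed up, its near edge about 8.5 mm above shut by my camera estimate (7 mm needed; single estimates ran from about 7 to 9 mm), but it slid about 23 mm toward the robot as the blade came out (within the limit); the tool lies flat on the desk, released.

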